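# Find the stripped hold-down screw and mark its block

### The job

One of the three T-handled screws that hold the carved rosettes on their blocks has a stripped thread and turns almost freely. Try the screws by feel, easing each clockwise without forcing a sound one round, and turn the stripped one at least an eighth of a turn clockwise to be sure of it. Then take the wooden marker pin from its rest, set it gently and fully home in the hole of that block and of no other, let go, and leave the gouges and the mug alone.

Things in the scene. Friction and masses are not known exactly. Their poses are not given: they have to be found in the camera images.
- screw_a (a joint): Turn of the T-handled steel hold-down screw of block a, rad: 0 at the start, grows as the screw turns clockwise seen from above. It turns in place (neither rises nor sinks). A sound screw holds still up to a breakaway torque of 0.35 to 0.5 N m and beyond that creeps round under the same torque, at most 0.45 rad, where it jams; the stripped one turns under about 0.05 N m. They look alike.
- screw_a_bar (a point): Centre of that screw's T-bar, on the turning axis (z up), 84 mm above the bench; x runs along the bar and turns with it. The steel bar is 60 mm long, 12 mm wide (y), 14 mm high; below it a 12 mm stem, 20 mm of free height, then the rosette's face (76 mm across, 57 mm above the bench).
- hole_a (a point): Centre of the mouth of the marker hole in the top of block a (z up; frame of the block): 17.5 mm wide, 34 mm deep, with a 2 mm chamfer. The plywood block is fixed to the bench, 100 mm (x) by 140 mm (y) by 45 mm high; the hole lies 45 mm from the block's middle on -y, the screw's axis 67 mm from the hole on +y.
- screw_b (a joint): Turn of the T-handled steel hold-down screw of block b, rad: 0 at the start, grows as the screw turns clockwise seen from above. It turns in place (neither rises nor sinks). A sound screw holds still up to a breakaway torque of 0.35 to 0.5 N m and beyond that creeps round under the same torque, at most 0.45 rad, where it jams; the stripped one turns under about 0.05 N m. They look alike.
- screw_b_bar (a point): Centre of that screw's T-bar, on the turning axis (z up), 84 mm above the bench; x runs along the bar and turns with it. The steel bar is 60 mm long, 12 mm wide (y), 14 mm high; below it a 12 mm stem, 20 mm of free height, then the rosette's face (76 mm across, 57 mm above the bench).
- hole_b (a point): Centre of the mouth of the marker hole in the top of block b (z up; frame of the block): 17.5 mm wide, 34 mm deep, with a 2 mm chamfer. The plywood block is fixed to the bench, 100 mm (x) by 140 mm (y) by 45 mm high; the hole lies 45 mm from the block's middle on -y, the screw's axis 67 mm from the hole on +y.
- screw_c (a joint): Turn of the T-handled steel hold-down screw of block c, rad: 0 at the start, grows as the screw turns clockwise seen from above. It turns in place (neither rises nor sinks). A sound screw holds still up to a breakaway torque of 0.35 to 0.5 N m and beyond that creeps round under the same torque, at most 0.45 rad, where it jams; the stripped one turns under about 0.05 N m. They look alike.
- screw_c_bar (a point): Centre of that screw's T-bar, on the turning axis (z up), 84 mm above the bench; x runs along the bar and turns with it. The steel bar is 60 mm long, 12 mm wide (y), 14 mm high; below it a 12 mm stem, 20 mm of free height, then the rosette's face (76 mm across, 57 mm above the bench).
- hole_c (a point): Centre of the mouth of the marker hole in the top of block c (z up; frame of the block): 17.5 mm wide, 34 mm deep, with a 2 mm chamfer. The plywood block is fixed to the bench, 100 mm (x) by 140 mm (y) by 45 mm high; the hole lies 45 mm from the block's middle on -y, the screw's axis 67 mm from the hole on +y.
- pin_grip (a point): Middle of the grip of the loose wooden marker pin, on its axis (z up the pin). Grip 20 mm across and 42 mm long, below it a collar 26 mm across and 5 mm thick, below that a shank 16 mm across and 28 mm long. This point is 54 mm above the foot, 26 mm above the collar's underside and 21 mm below the top. The pin weighs about 30 g and starts upright in a loose-fitting hole in a small dark wooden rest (50 mm square, 34 mm high, fixed).
- pin_collar (a point): Underside of the marker pin's collar, on its axis, 28 mm above its foot; the collar rests on the block's top when the pin is fully home.
- gouge_1_mid (a point): Bystander: carving gouge lying on the bench beyond the blocks, about 220 mm long, dark handle 29 mm thick; point near its middle.
- gouge_2_mid (a point): Bystander: a second gouge, about 240 mm long, lying on the bench; point near its middle.
- mug: Bystander: white mug, 80 mm across, 90 mm high; origin at the centre of its underside.

How it is judged (in metres and radians):
On the way, in this order (a step that is already met when the one before it is completed fails the run):
1. the stripped screw has been turned clockwise by at least an eighth of a turn (0.7 rad counts; a sound one cannot turn that far) (value of joint any of screw_a, screw_b, screw_c above 0.7 rad), for 0.1 s.
2. the marker pin stands fully home in the hole of that screw's block (((horizontal distance between pin_collar and hole_a below 0.004 m and z of pin_collar in the frame of hole_a below 0.003 m and angle between pin_collar's own z axis and vertical below 0.1 rad and value of joint screw_a above 0.6 rad) or (horizontal distance between pin_collar and hole_b below 0.004 m and z of pin_collar in the frame of hole_b below 0.003 m and angle between pin_collar's own z axis and vertical below 0.1 rad and value of joint screw_b above 0.6 rad) or (horizontal distance between pin_collar and hole_c below 0.004 m and z of pin_collar in the frame of hole_c below 0.003 m and angle between pin_collar's own z axis and vertical below 0.1 rad and value of joint screw_c above 0.6 rad))), for 0.2 s.
At the end, for the whole second after the job is handed in: The pin stands released, still and upright (within 0.1 rad) in the hole of the stripped screw's block, collar within 3 mm of its top, axis within 4 mm. The stripped screw is at least 0.6 rad clockwise of its start; the sound screws are within 0.2 rad of theirs ((((horizontal distance between pin_collar and hole_a below 0.004 m and z of pin_collar in the frame of hole_a below 0.003 m and angle between pin_collar's own z axis and vertical below 0.1 rad and value of joint screw_a above 0.6 rad) and not (value of joint screw_b above 0.2 rad or value of joint screw_b below -0.2 rad) and not (value of joint screw_c above 0.2 rad or value of joint screw_c below -0.2 rad)) or ((horizontal distance between pin_collar and hole_b below 0.004 m and z of pin_collar in the frame of hole_b below 0.003 m and angle between pin_collar's own z axis and vertical below 0.1 rad and value of joint screw_b above 0.6 rad) and not (value of joint screw_a above 0.2 rad or value of joint screw_a below -0.2 rad) and not (value of joint screw_c above 0.2 rad or value of joint screw_c below -0.2 rad)) or ((horizontal distance between pin_collar and hole_c below 0.004 m and z of pin_collar in the frame of hole_c below 0.003 m and angle between pin_collar's own z axis and vertical below 0.1 rad and value of joint screw_c above 0.6 rad) and not (value of joint screw_a above 0.2 rad or value of joint screw_a below -0.2 rad) and not (value of joint screw_b above 0.2 rad or value of joint screw_b below -0.2 rad))) and linear speed of pin below 0.02 m/s); the robot touches nothing.
It fails at once if a sound screw forced round as well: two screws turned by more than 0.2 rad from their start (((value of joint screw_a above 0.2 rad or value of joint screw_a below -0.2 rad) and (value of joint screw_b above 0.2 rad or value of joint screw_b below -0.2 rad)) or ((value of joint screw_b above 0.2 rad or value of joint screw_b below -0.2 rad) and (value of joint screw_c above 0.2 rad or value of joint screw_c below -0.2 rad)) or ((value of joint screw_a above 0.2 rad or value of joint screw_a below -0.2 rad) and (value of joint screw_c above 0.2 rad or value of joint screw_c below -0.2 rad))).
It fails at once if the marker pin put into the hole of a block whose screw has not turned at least 0.6 rad ((horizontal distance between pin_collar and hole_a below 0.01 m and z of pin_collar in the frame of hole_a below 0.02 m and value of joint screw_a below 0.6 rad) or (horizontal distance between pin_collar and hole_b below 0.01 m and z of pin_collar in the frame of hole_b below 0.02 m and value of joint screw_b below 0.6 rad) or (horizontal distance between pin_collar and hole_c below 0.01 m and z of pin_collar in the frame of hole_c below 0.02 m and value of joint screw_c below 0.6 rad)).
It fails at once if the pin rammed against a block with more than 40 N (contact force between pin and block_a above 40 N or contact force between pin and block_b above 40 N or contact force between pin and block_c above 40 N).
It fails at once if a gouge or the mug moved by more than 30 mm (distance of any of gouge_1_mid, gouge_2_mid, mug from where it was at the start of the episode above 0.03 m).
It also fails if it takes over 69 s, if anything falls off the work surface, if the arm or the gripper's body presses on something with over 40 N, if the wrist force passes 120 N, or if a joint passes its speed limit or range.

### The arm

A 6-joint arm with a two-finger parallel gripper is mounted at the origin on the work surface. World frame = base frame: x ahead of the robot, y to its left, z up, the work surface at z = 0. Lengths are in mm, angles in rad, forces in N, time in s.
With the tool pointing down it reaches from about 250 to 775 mm from the base axis. Payload 4 kg.
Tool frame: the origin (TCP) lies at the very end of the fingers, on their centre line; the grasp point (between the pads) lies 19 mm behind it; z points along the fingers, y is the line along which they close (so a half turn about z gives the same grasp; the last joint's range is limited). The gripper opens to 85 mm and grips with 20 to 120 N. Pads are 22 mm wide; open, the fingers measure 114 mm over their backs; the gripper's body (76 mm by 85 mm) begins 54 mm behind the grasp point. The pads swing forward as they close: fully open they stand 13 mm farther back than shut.
Start: joints at [1.225, 0.087, 1.371, -0, 1.684, -0.103], TCP at [132.24, 533.882, 231.341] pointing down, gripper open.
Joint ranges: [-3.1, 3.1], [-0.76, 2.03], [0.27, 2.55], [-1.08, 4.22], [0.17, 2.65], [-2.57, 2.57]. Speed limits (rad/s): [2.79, 2.79, 3.14, 3.14, 3.14, 3.14].

### API

Orientations are given as a unit quaternion [x, y, z, w].
In Python, from plant import manip gives the robot as it stands. The module is installed in compiled form; this text tells all that it offers. Calls block until the motion is done:
- manip.move_to(position, orientation): joint-space move of the TCP to a pose.
- manip.servo_line(position, orientation=None, max_speed=150, contact_N=None): straight line of the TCP; orientation=None keeps the orientation; max_speed is the mean speed in mm/s. With contact_N (N) it stops when the force on the tool has changed by that much, and returns True; else False.
- manip.set_joints(angles): joint-space move.
- manip.move_gripper(opening, newtons=None): finger opening in mm; newtons is the grip in N (None keeps the last); returns when the fingers have stopped.
- manip.sleep(seconds).
- manip.solve_ik(position, orientation): joint angles nearest the present ones, or None.
- manip.read_state(): the state.
- manip.capture(name): name is "scene" or "top" or "wrist"; returns a dict with "image" (400x640x3 uint8, blue, green, red), "vertical_fov" (degrees; the focal length in pixels is half the picture's height over the tangent of half this angle, whatever the lens; pixels are square), "cx", "cy" (the principal point, pixels), "k1" (the pictures are not rectified: a ray, as slopes to the right and down, at radius r is drawn at 1 + k1 r^2 times it, then the intrinsics apply), "R" (3x3) and "t" (3): a world point X has camera coordinates R X + t. Camera axes: x right, y down, z forward; pixel columns grow to the right and rows downward; lengths in mm; the calibration is good to about 2 mm. A picture is of the moment at which its call begins. There is no depth.
A pose or a line that the arm cannot do raises manip.Unreachable and nothing moves.
- manip.finish_job(): hands the job in; it is judged then, once.
The state is a dict: "t": time; "joint_pos": joint angles; "qvel": joint speeds; "joint_torque": joint torques, N m; "eef_pos": TCP position; "ee_rot": TCP orientation; "contact_force": force on the tool from outside, world axes, zero at the start; "ft_torque": the same for the moment, N m; "width": finger opening in mm; "gripper_force": force on a finger pad.
Only numpy, scipy, OpenCV 4.12 (cv2) and the standard library are available. Lean on these libraries where they do the work, as an engineer would, in place of code of your own. Each camera call takes 0.05 s, during which the arm holds its last target. There are 200 camera calls.

## Working session

There is one attempt and no reset: what is moved stays moved. The work goes in short steps, each a Python script; the robot and the scene stay as the last script left them, time stands still between calls to the robot, and variables do not carry over. Pictures are saved under pics/ and viewed, at most 10 in all, crops included, and the job is handed in when it is done.

```bash
mkdir -p pics; ls; cat > h.py <<'E'
import numpy as np, cv2
from plant import manip
def K(c):
    f=200/np.tan(np.radians(c["vertical_fov"])/2)
    return np.array([[f,0,c["cx"]],[0,f,c["cy"]],[0,0,1.]]), np.array([c["k1"],0,0,0,0.])
def ray(c,uv):
    k,d=K(c); p=cv2.undistortPoints(np.array([[uv]],float),k,d)[0,0]
    R=np.array(c["R"]);t=np.array(c["t"])
    return -R.T@t, R.T@np.array([p[0],p[1],1.])
def onz(c,uv,z):
    o,r=ray(c,uv); return o+r*(z-o[2])/r[2]
def proj(c,X):
    k,d=K(c); R=np.array(c["R"]); return cv2.projectPoints(np.array(X,float).reshape(-1,1,3),cv2.Rodrigues(R)[0],np.array(c["t"],float),k,d)[0][:,0]
def tri(c1,u1,c2,u2):
    o1,r1=ray(c1,u1);o2,r2=ray(c2,u2)
    s=np.linalg.lstsq(np.c_[r1,-r2],o2-o1,rcond=None)[0]
    a=o1+s[0]*r1;b=o2+s[1]*r2
    return (a+b)/2,np.linalg.norm(a-b)
def down(yaw): # tool z down, tool x at angle yaw in world
    from scipy.spatial.transform import Rotation as Ro
    x=np.array([np.cos(yaw),np.sin(yaw),0]);z=np.array([0,0,-1.]);y=np.cross(z,x)
    return Ro.from_matrix(np.c_[x,y,z]).as_quat()
E
python3 - <<'E'
from h import *
import pickle
for n in ("scene","top","wrist"):
    c=manip.capture(n); cv2.imwrite(f"pics/{n}0.png",c["image"]); pickle.dump(c,open(f"{n}0.pkl","wb"))
    print(n,-np.array(c["R"]).T@np.array(c["t"]),np.array(c["R"])[2],c["vertical_fov"],c["k1"])
s=manip.read_state();print(s)
E
```

```text
pics
scene [1362.39655571 -412.84516874  927.30824102] [-0.61580836  0.37799722 -0.69130179] 43.214617027243875 0.00991947871341048
top [559.6745393   58.55902543 892.91590566] [ 0.06949194  0.00389422 -0.99757491] 55.76148734336302 0.008299760070941114
wrist [ 69.00618405 548.28224513 372.51478504] [ 0.25158685 -0.06376497 -0.96573189] 63.957500721621386 -0.06071589786586
{'t': 0.15, 'joint_pos': array([ 1.22489540e+00,  8.78349934e-02,  1.37192453e+00,  1.29094752e-05,
        1.68359190e+00, -1.03099354e-01]), 'qvel': array([ 1.01425065e-03, -1.58411049e-03, -3.23477395e-03,  5.67579676e-05,
        2.24066737e-03, -1.46097314e-03]), 'joint_torque': array([ 1.32927806e-03, -3.52378929e+01, -3.13677621e+01, -3.00316851e-04,
        8.14471714e-03, -1.36234330e-07]), 'eef_pos': array([132.10286004, 533.50722066, 230.37196672]), 'ee_rot': array([ 1.21102039e-01,  9.92639674e-01, -8.55886391e-04, -2.02020596e-04]), 'contact_force': array([-0.56032283, -0.55536199,  0.68573595]), 'ft_torque': array([ 0.01311566,  0.02522207, -0.04048682]), 'gripper_force': 0.0, 'width': 85.57480191440015}
```

View pics/top0.png

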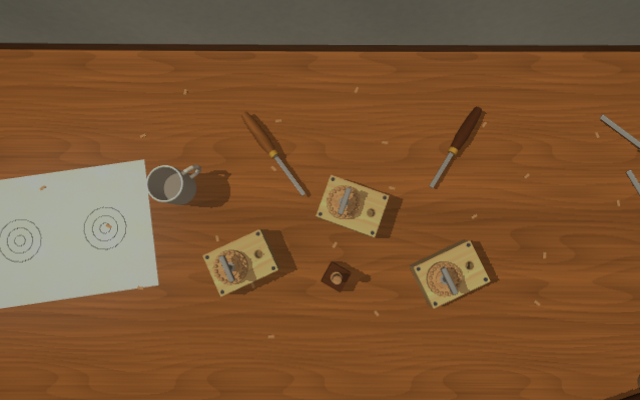

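View pics/scene0.png

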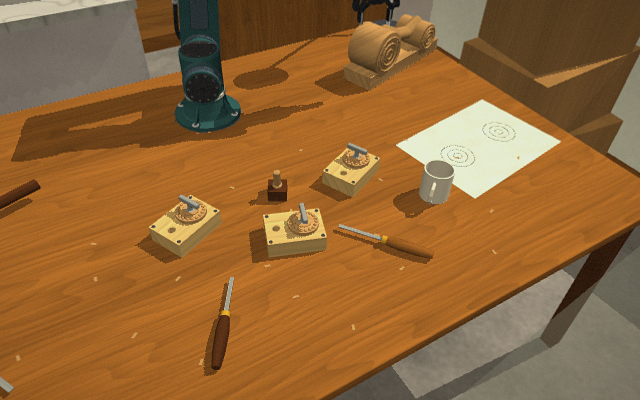

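The top view shows blocks at (241,263), (353,206) and (452,274), with the pin at (336,275). The mug is at (172,186) and the gouges at (272,153) and (457,147). The scene view agrees. Next I'll measure coarse positions by masks.

```bash
cat > blk.py <<'E'
from h import *
def blocks(c,amin):
    im=c["image"]; hsv=cv2.cvtColor(im,cv2.COLOR_BGR2HSV)
    m=cv2.inRange(hsv,(15,60,110),(35,190,255))
    m=cv2.morphologyEx(m,cv2.MORPH_OPEN,np.ones((3,3)))
    cs,_=cv2.findContours(m,cv2.RETR_EXTERNAL,cv2.CHAIN_APPROX_NONE)
    return [x for x in cs if cv2.contourArea(x)>amin],m
E
python3 - <<'E'
from blk import *
import pickle
c=pickle.load(open("top0.pkl","rb"))
cs,m=blocks(c,800)
for x in cs:
    b=cv2.boxPoints(cv2.minAreaRect(x)); P=np.array([onz(c,p,45) for p in b])[:,:2]
    print(cv2.contourArea(x),b.mean(0),P.mean(0),np.linalg.norm(P-np.roll(P,1,0),axis=1))
im=c["image"]
for n,p in dict(pin=(336,278),bL=(227,268),bM=(345,201),bR=(449,280)).items(): print(n,onz(c,p,84),im[p[1],p[0]])
for n,p in dict(hL=(258,254),hM=(371,212),hR=(469,265)).items(): print(n,onz(c,p,45),im[p[1],p[0]])
big=cv2.resize(im[160:320,190:510],None,fx=2.5,fy=2.5,interpolation=cv2.INTER_CUBIC)
mm=cv2.cvtColor(cv2.resize(m[160:320,190:510],(400,200)),cv2.COLOR_GRAY2BGR)
cv2.imwrite("pics/m.png",np.vstack([big,np.hstack([mm,mm])]))
E
```

```text
2823.5 [450.66357 274.17557] [ 466.37417671 -234.82496324] [101.83886158 146.37477839 102.26134347 145.13088933]
2754.0 [239.58905 262.5959 ] [489.30133206 233.4417488 ] [103.28127755 143.00357709 103.78189987 141.86872527]
2716.5 [351.9793  205.73618] [617.22727278 -16.60197927] [141.81618163 103.13317577 142.91146276 102.64664612]
pin [460.98375641  20.81131064  84.        ] [ 69 114 157]
bL [480.79376859 251.95423421  84.        ] [108 120 126]
bM [624.46476375   1.71317449  84.        ] [110 124 131]
bR [ 458.22217907 -217.56837122   84.        ] [113 126 131]
hL [508.2128625  192.86548975  45.        ] [ 56  92 118]
hM [603.09359358 -59.3369467   45.        ] [ 59  97 124]
hR [ 486.48657851 -275.7451734    45.        ] [34 56 73]
```

View pics/m.png

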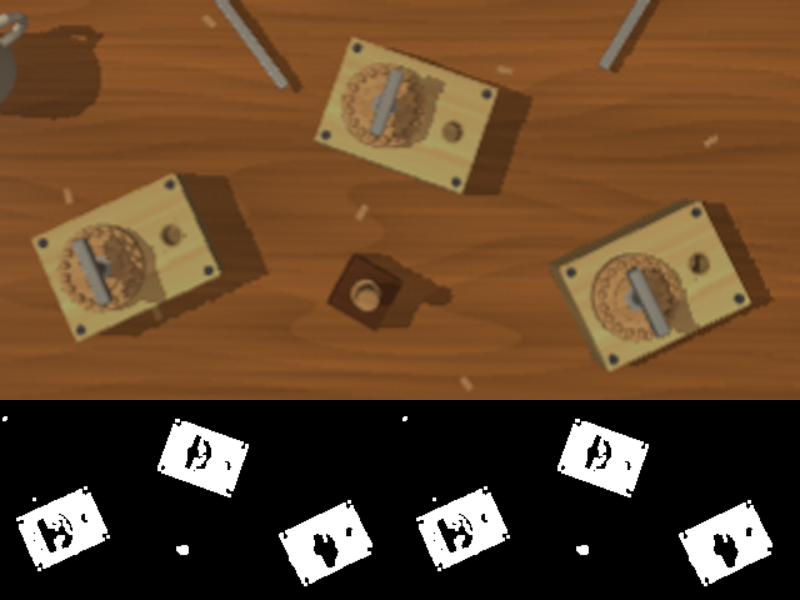

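```bash
cat > look.py <<'E'
from blk import *
import pickle
T=dict(a=(489,233),b=(617,-17),c=(466,-235),p=(461,21)) # my own names: a left, b mid, c right
V={}
q=down(np.pi)
order=[('a',50),('a',-50),('p',50),('p',-50),('c',50),('c',-50),('b',-50),('b',50)]
for n,dy in order:
    x,y=T[n]
    manip.move_to([x+35,y+dy,210],q)
    manip.sleep(0.2)
    V[n,dy]=manip.capture("wrist")
pickle.dump(V,open("V.pkl","wb"))
print(manip.read_state()["t"],manip.read_state()["joint_pos"])
ims=[cv2.resize(V[k]["image"],(400,250)) for k in [('a',50),('p',-50),('c',50),('b',50)]]
cv2.imwrite("pics/w.png",np.vstack([np.hstack(ims[:2]),np.hstack(ims[2:])]))
E
python3 look.py
```

```text
8.0167 [-3.82347174e-02  3.22748133e-01  1.13494103e+00 -2.46678197e-04
  1.68393628e+00 -1.60707828e+00]
```

View pics/w.png

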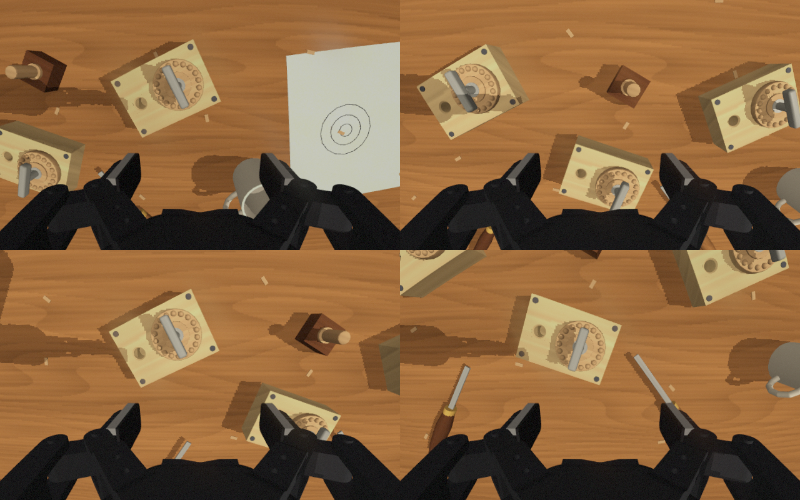

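The wrist views show each block with four dark corner discs, the grey bar and the hole. The pin and rest are also clear. I'll measure from the two views of each: discs and bar by low saturation, pin by its top disc.

```bash
cat > meas.py <<'E'
from blk import *
import pickle
V=pickle.load(open("V.pkl","rb")); T=dict(a=(489,233),b=(617,-17),c=(466,-235),p=(461,21))
def feats(c,n):
    hsv=cv2.cvtColor(c["image"],cv2.COLOR_BGR2HSV)
    cen=proj(c,[*T[n],45])[0]
    cs,m=blocks(c,3000)
    hull=max(cs,key=lambda x:cv2.pointPolygonTest(x,tuple(map(float,cen)),True)); hull=cv2.convexHull(hull)
    msk=np.zeros(m.shape,np.uint8); cv2.fillPoly(msk,[hull],255)
    g=cv2.inRange(hsv,(0,0,0),(180,75,255))&cv2.dilate(msk,np.ones((5,5)))
    g=cv2.morphologyEx(g,cv2.MORPH_OPEN,np.ones((3,3)))
    B=[x for x in cv2.findContours(g,cv2.RETR_EXTERNAL,cv2.CHAIN_APPROX_NONE)[0] if cv2.contourArea(x)>15]
    bar=max(B,key=cv2.contourArea)
    disc=[]
    for x in B:
        if x is bar or cv2.contourArea(x)>160: continue
        disc.append((np.array(cv2.minEnclosingCircle(x)[0]),cv2.contourArea(x)))
    # bar top face: brighter part of the bar
    bm=np.zeros(m.shape,np.uint8); cv2.fillPoly(bm,[bar],255); v=hsv[...,2]
    th,_=cv2.threshold(v[bm>0].reshape(-1,1),0,255,cv2.THRESH_OTSU)
    bt=bm&((v>th).astype(np.uint8)*255)
    t=max(cv2.findContours(bt,cv2.RETR_EXTERNAL,cv2.CHAIN_APPROX_NONE)[0],key=cv2.contourArea)
    return disc,bar,t,hull
if __name__=="__main__":
  tiles=[]
  for n in "abc":
    F=[feats(V[n,d],n) for d in (50,-50)]
    for d,(disc,bar,t,hull) in zip((50,-50),F):
        c=V[n,d]
        print(n,d,"discs",[(onz(c,p,45)[:2].round(1).tolist(),a) for p,a in disc])
        for nm,z,x in (("full",91,bar),("top",91,t)):
            r=cv2.minAreaRect(x);b=cv2.boxPoints(r);P=np.array([onz(c,p,z) for p in b])[:,:2]
            e=[P[1]-P[0],P[2]-P[1]];L=[np.linalg.norm(k) for k in e];k=e[int(np.argmax(L))]
            print("   bar",nm,P.mean(0).round(1),np.round(L,1),"ang",np.degrees(np.arctan2(k[1],k[0]))%180)
        im=c["image"].copy();cv2.drawContours(im,[bar],-1,(0,0,255),1);cv2.drawContours(im,[t],-1,(255,0,0),1)
        for p,a in disc: cv2.circle(im,tuple(int(v) for v in p),5,(0,255,0),1)
        u=proj(c,[*T[n],60])[0].astype(int); x0,y0=max(u[0]-130,0),max(u[1]-100,0)
        tiles.append(cv2.resize(im[y0:y0+200,x0:x0+260],(260,200)))
    bc=[np.array(cv2.minAreaRect(f[2])[0]) for f in F]
    print(n,"bar tri",tri(V[n,50],bc[0],V[n,-50],bc[1]))
  cv2.imwrite("pics/f.png",np.vstack([np.hstack(tiles[::2]),np.hstack(tiles[1::2])]))
E
python3 meas.py
```

```text
a 50 discs [([555.2, 191.7], 35.5), ([501.8, 304.3], 51.0), ([425.6, 268.7], 56.0)]
   bar full [478.9 254. ] [18.5 58.3] ang 26.178060836300908
   bar top [480.8 251.3] [ 9.2 57.5] ang 25.233283270611352
a -50 discs [([554.2, 192.1], 40.5), ([501.6, 304.6], 51.5), ([478.6, 156.1], 55.5), ([425.5, 268.5], 61.5)]
   bar full [481.9 245.4] [20. 59.] ang 25.580759948968996
   bar top [480.6 250.7] [ 9.6 57.5] ang 25.24434864702241
a bar tri (array([480.217991  , 250.84433914,  89.12746096]), np.float64(0.260102564639713))
b 50 discs [([679.1, 24.9], 38.0), ([599.3, 52.3], 48.5), ([558.4, -64.4], 55.5)]
   bar full [625.4   2.2] [59.2 18.5] ang 153.5525237296738
   bar top [625.9   1.8] [58.1  9.3] ang 160.28330536872622
b -50 discs [([678.5, 24.5], 37.5), ([637.3, -92.1], 44.0), ([599.3, 52.9], 53.0), ([558.1, -64.5], 40.0)]
   bar full [623.1  -5.1] [58.4 22.5] ang 159.2843592777374
   bar top [625.7   0.9] [58.7  9.7] ang 159.74932074118388
b bar tri (array([625.48795441,   1.81573262,  88.33580969]), np.float64(0.15621563239780334))
c 50 discs [([533.1, -277.7], 34.5), ([478.7, -165.4], 48.5), ([456.7, -314.1], 24.5), ([403.0, -202.0], 56.0)]
   bar full [ 456.3 -215.9] [18.9 58.2] ang 26.13678548964624
   bar top [ 458.1 -218.8] [ 9.3 57.8] ang 25.75305663129181
c -50 discs [([532.2, -277.2], 37.0), ([479.1, -165.1], 48.5), ([456.6, -314.0], 53.0), ([402.8, -202.1], 60.5)]
   bar full [ 459.3 -224.5] [19.6 59. ] ang 25.481202267414652
   bar top [ 457.7 -219.5] [ 9.4 58.1] ang 25.485003510173826
c bar tri (array([ 457.48670678, -219.34805185,   88.92684458]), np.float64(0.5178650419391132))
```

View pics/f.png

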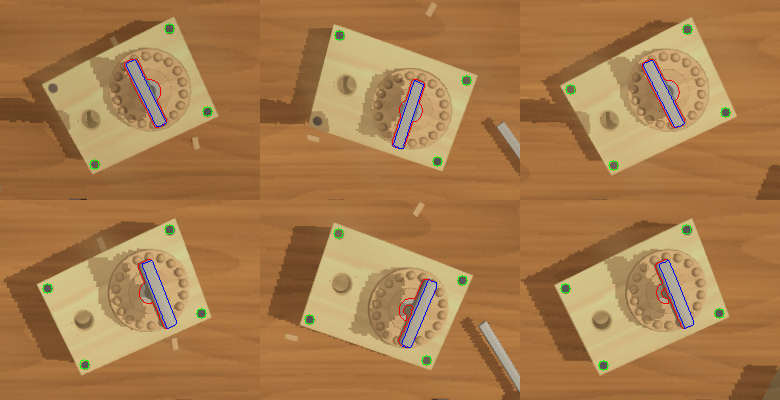

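Checks agree: the disc centres give screw axes at a(480.7,250.2), b(625.7,1.0) and c(458.3,-219.9). These match the triangulated bars within 1 mm, at about 89 mm high. Next I'll feel the screws, gripping at 20 N and turning in small steps with a torque stop.

```bash
cat > feel.py <<'E'
from h import *
import sys
S=dict(a=((480.6,250.6),np.radians(205.2)),b=((625.7,1.2),np.radians(160.0)),c=((458.1,-219.6),np.radians(25.6)))
def feel(n):
    (x,y),yaw=S[n]
    manip.move_gripper(40,20)
    manip.move_to([x,y,125],down(yaw))
    if manip.servo_line([x,y,68],max_speed=80,contact_N=8):
        print("contact on descent",manip.read_state()["eef_pos"]); return None
    manip.move_gripper(0,20); manip.sleep(0.3)
    s0=manip.read_state(); print(n,"width",s0["width"],"pos",s0["eef_pos"],"F",s0["contact_force"].round(2),"T",s0["ft_torque"].round(3))
    done=0
    for k in range(1,7):
        manip.move_to([x,y,68],down(yaw-0.02*k)); manip.sleep(0.15); done=0.02*k
        s=manip.read_state(); d=s["ft_torque"]-s0["ft_torque"]
        print("  ",round(done,2),"dT",d.round(3),"F",(s["contact_force"]-s0["contact_force"]).round(1))
        if abs(d[2])>0.18: break
    return done,abs(d[2])
def release(n,turned):
    (x,y),yaw=S[n]
    manip.move_gripper(40,20); manip.servo_line([x,y,125],max_speed=150)
E
python3 - <<'E'
from feel import *
manip.move_to([625.7,1.2,160],down(S["b"][1]))
r=feel("b"); print(r)
print(manip.read_state()["t"])
E
```

```text
b width 11.399392605524985 pos [626.42259955   1.551162    69.00570752] F [0.21 2.74 5.17] T [ 0.38  -0.141  0.221]
   0.02 dT [ 0.017 -0.01   0.197] F [ 0.9 -0.3  0.2]
(0.02, np.float64(0.19672027753426222))
11.0917
```

b resists stiffly (about 0.2 N m for 0.02 rad), so it is sound. Next is c.

```bash
python3 - <<'E'
from feel import *
release("b",0)
print("free T",manip.read_state()["ft_torque"].round(3))
r=feel("c"); print(r)
print(manip.read_state()["t"],manip.read_state()["joint_pos"].round(2))
E
```

```text
free T [-0.006 -0.022 -0.054]
c width 11.817535236479623 pos [ 457.98709439 -218.67845966   68.87563866] F [-3.13  4.23  5.29] T [ 0.717  0.417 -0.018]
   0.02 dT [0.033 0.007 0.259] F [ 0.8  0.3 -0.7]
(0.02, np.float64(0.2594123552306497))
15.7667 [-0.56  0.09  1.7   0.    1.35  0.58]
```

c is sound too. Now a; if it turns freely I'll carry on past 0.9 rad.

```bash
python3 - <<'E'
from feel import *
release("c",0)
r=feel("a"); print(r)
if r and r[1]<0.12 and r[0]>0.1:
    (x,y),yaw=S["a"]
    s0=manip.read_state()
    for k in (0.3,0.5,0.7,0.85,0.95):
        manip.move_to([x,y,68],down(yaw-k)); manip.sleep(0.1); s=manip.read_state()
        print(k,s["ft_torque"].round(3),s["contact_force"].round(1))
    manip.sleep(0.2)
    release("a",0)
    manip.move_to([x-60,y-40,230],down(np.pi)); manip.sleep(.2)
    c=manip.capture("wrist"); cv2.imwrite("pics/a2.png",c["image"])
    manip.sleep(0.0)
print(manip.read_state()["t"])
E
```

```text
a width 11.29784126789929 pos [480.77904612 251.53053146  68.89481036] F [-2.02  4.26  5.24] T [ 0.731  0.353 -0.073]
   0.02 dT [-0.002  0.074 -0.033] F [-0.7  0.2 -0.1]
   0.04 dT [-0.061  0.061  0.029] F [-1.   0.7 -0.6]
   0.06 dT [-0.088 -0.004  0.028] F [-0.1  0.6  0.3]
   0.08 dT [-0.081  0.033 -0.036] F [0.5 0.7 0.2]
   0.1 dT [-0.097  0.021 -0.028] F [-1.1  0.6  0.1]
   0.12 dT [-0.078  0.028  0.027] F [-0.8 -0.5 -1.2]
(0.12, np.float64(0.027385962496021612))
0.3 [ 0.612  0.417 -0.053] [-2.4  4.7  5.6]
0.5 [ 0.634  0.421 -0.067] [-1.6  5.5  5. ]
0.7 [ 0.505  0.383 -0.057] [-2.9  3.9  6. ]
0.85 [ 0.486  0.442 -0.094] [-3.2  2.8  5.9]
0.95 [ 0.51   0.492 -0.035] [-2.2  3.5  6. ]
26.6167
```

a turned freely throughout, so it is the stripped one. I'll check its bar angle in a new picture and measure the pin from the stored views.

```bash
python3 - <<'E'
from h import *
import pickle
V=pickle.load(open("V.pkl","rb"))
tiles=[cv2.resize(cv2.imread("pics/a2.png"),(480,300))]
G=[]
for d in (50,-50):
    c=V['p',d]; im=c["image"]; hsv=cv2.cvtColor(im,cv2.COLOR_BGR2HSV)
    u=proj(c,[461,21,81])[0].astype(int); x0,y0=u[0]-60,u[1]-50
    b=np.array([0.25]); w=hsv[y0:y0+100,x0:x0+120]
    m=cv2.inRange(w,(8,60,150),(28,150,255)); m=cv2.morphologyEx(m,cv2.MORPH_OPEN,np.ones((3,3)))
    k=max(cv2.findContours(m,cv2.RETR_EXTERNAL,cv2.CHAIN_APPROX_NONE)[0],key=cv2.contourArea)
    print(d,u,cv2.contourArea(k),cv2.minAreaRect(k),w[50,60])
    t=cv2.resize(im[y0:y0+100,x0:x0+120],None,fx=4,fy=4,interpolation=cv2.INTER_NEAREST)
    t2=t[:300].copy(); cv2.drawContours(t2,[k*4],-1,(255,0,0),1)
    for i in range(0,120,20): cv2.putText(t2,str(x0+i),(i*4,10),0,.35,(255,255,255),1); cv2.line(t2,(i*4,12),(i*4,18),(255,255,255),1)
    for i in range(0,75,20): cv2.putText(t2,str(y0+i),(0,i*4+4),0,.35,(255,255,255),1)
    tiles.append(t2[:, :320] if False else t2)
out=np.vstack([np.hstack([tiles[1],tiles[2]]),np.hstack([tiles[0],np.zeros((300,480,3),np.uint8)])])
cv2.imwrite("pics/p.png",cv2.resize(out,(800,500)))
E
```

```text
50 [260 147] 467.5 ((61.1881217956543, 44.618812561035156), (26.666345596313477, 32.295127868652344), 50.710594177246094) [ 17 114 199]
-50 [378 148] 348.0 ((55.5, 45.5), (21.0, 21.0), 90.0) [ 17 115 197]
```

View pics/p.png

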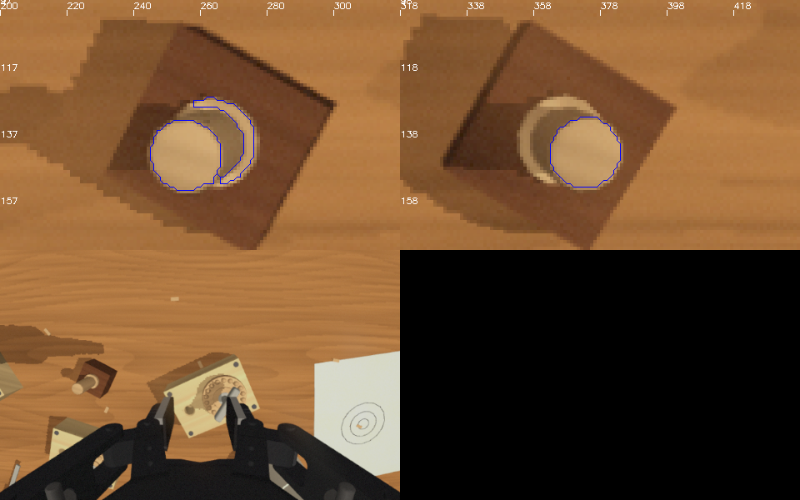

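Bar a has clearly turned. The pin top is at (255.5,143.6) and (373.5,143.5) in the two views, with the collar at about (264,140) and (366.6,140.3). I'll triangulate these and plan the grasp.

```bash
python3 - <<'E'
from h import *
import pickle
V=pickle.load(open("V.pkl","rb"));a,b=V['p',50],V['p',-50]
print("top",tri(a,(255.5,143.6),b,(373.5,143.5)),onz(a,(255.5,143.6),81),onz(b,(373.5,143.5),81))
print("col",tri(a,(264.2,139.6),b,(366.6,140.3)),onz(a,(264.2,139.6),39),onz(b,(366.6,140.3),39))
C=np.array([490.1,230.25]);u=np.array([-.4256,.905]);print("hole a",C-45*u)
ya=np.arctan2(u[1],u[0])
for yaw in (ya,ya-np.pi,ya+np.pi):
    for P in ([*(C-45*u),150],[462,22,120]):
        print(np.degrees(yaw),manip.solve_ik(P,down(yaw)))
E
```

```text
top (array([457.36181711,  16.47299766,  79.37057745]), np.float64(0.48389668981263323)) [457.44704239  16.79363021  81.        ] [456.96293981  16.19574514  81.        ]
col (array([457.98957794,  16.69456406,  36.8085553 ]), np.float64(0.2735710830863972)) [457.66693509  17.07299523  39.        ] [457.93856503  16.3769885   39.        ]
hole a [509.252 189.525]
115.18648699496893 [ 2.51928633e-01  1.02619524e-01  1.51591935e+00 -4.44089210e-16
  1.52305378e+00 -1.87658493e-01]
115.18648699496893 [-7.50965499e-02 -5.86864819e-02  1.74168328e+00 -4.44089210e-16
  1.45859586e+00 -5.14683675e-01]
-64.81351300503107 None
-64.81351300503107 None
295.1864869949689 None
295.1864869949689 None
```

```bash
python3 - <<'E'
from h import *
q=down(np.radians(115.2))
manip.move_gripper(45,30)
manip.move_to([457.4,16.6,120],q)
print(manip.servo_line([457.4,16.6,47],max_speed=100,contact_N=6))
manip.move_gripper(0,30); manip.sleep(.2)
s=manip.read_state();print(s["width"],s["eef_pos"],s["contact_force"])
zg=s["eef_pos"][2]
manip.servo_line([457.4,16.6,150],max_speed=120)
manip.move_to([509.25,189.5,150],q)
manip.servo_line([509.25,189.5,100],max_speed=100); manip.sleep(.3)
s=manip.read_state();print("over",s["t"],s["eef_pos"],s["ee_rot"],s["contact_force"],s["width"],"home z",zg+11)
c=manip.capture("wrist"); cv2.imwrite("pics/over.png",c["image"])
E
```

```text
False
19.252742267984154 [458.14809382  16.53092477  47.94486131] [-0.18443263  1.12481244  5.56717732]
over 31.875 [509.67147496 189.65239135 100.73545972] [5.35787506e-01 8.44352578e-01 4.96344122e-04 4.75782921e-04] [ 0.26122814 -0.37688391 -0.92473341] 19.02451080775153 home z 58.944861305466446
```

View pics/over.png

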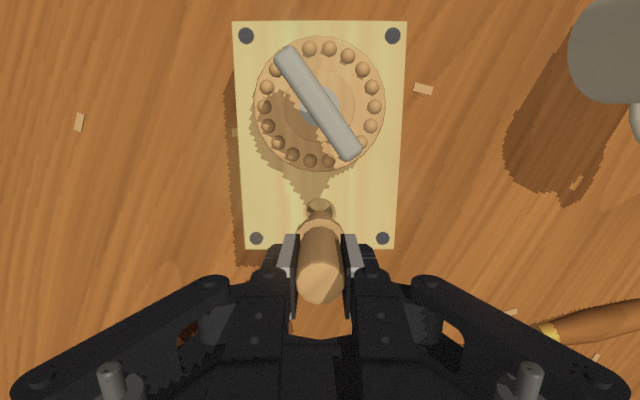

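The pin is held upright at (320,260), lined up with the hole at (319,208), with the turned bar above it. Inserting with a contact stop.

```bash
python3 - <<'E'
from h import *
x,y=509.0,189.45
manip.servo_line([x,y,90],max_speed=60)
for dx,dy in [(0,0),(1,0),(-1,0),(0,1),(0,-1),(1.5,1.5),(-1.5,1.5),(1.5,-1.5),(-1.5,-1.5)]:
    hit=manip.servo_line([x+dx,y+dy,56],max_speed=25,contact_N=5)
    s=manip.read_state();print(dx,dy,hit,s["eef_pos"].round(2),s["contact_force"].round(1),s["ft_torque"].round(2))
    if s["eef_pos"][2]<61: break
    manip.servo_line([x+dx,y+dy,90],max_speed=60)
print(s["t"])
E
```

```text
0 0 True [508.82 189.43  58.98] [-0.6 -0.3  4.3] [-0.03  0.   -0.04]
33.3667
```

```bash
python3 - <<'E'
from h import *
x,y=508.82,189.43
manip.move_gripper(45,20); manip.sleep(.3)
manip.servo_line([x,y,150],max_speed=100)
manip.move_to([x-40,y-60,220],down(np.pi)); manip.sleep(.3)
s=manip.read_state();print(s["t"],s["width"],s["contact_force"])
T=manip.capture("top");S=manip.capture("scene")
a=proj(T,[509,189.5,60])[0].astype(int);b=proj(S,[509,189.5,60])[0].astype(int)
f=lambda im,u:cv2.resize(im[u[1]-50:u[1]+50,u[0]-50:u[0]+50],(400,400),interpolation=cv2.INTER_CUBIC)
cv2.imwrite("pics/end.png",np.hstack([f(T["image"],a),f(S["image"],b)]))
E
```

```text
36.5333 45.27515791635245 [-1.20451582 -0.44500819 -1.22649547]
```

View pics/end.png

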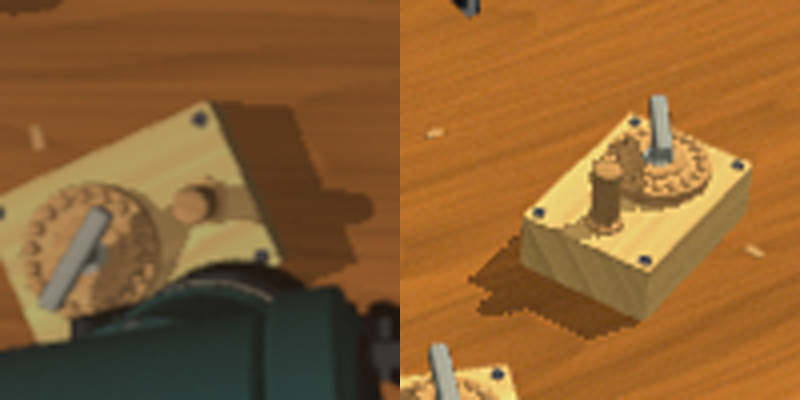

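The pin stands upright with its collar on the top of block a (crop at (605,195)), the bar is turned, and the gripper is clear.

```bash
python3 -c "
from plant import manip
print(manip.finish_job())"
```

```text
the job is handed in; nothing more can be done
None
```

I handed the job in at about 37 s: screw a (the left block from the robot's side, by my own labelling) was the stripped one, turned about 0.95 rad clockwise by command, and the pin is fully home, upright and released in that block's hole; b and c resisted within 0.02 rad and were let go, and the gouges and mug were not touched (no verdict came back from the hand-in).

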